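Stand the fallen laser level back on the instrument shelf, transport lock on

TASK

The line laser level has been knocked over and lies on its back on the bench. While it still lies there, slide the transport lock on its front all the way towards its foot, so that its pendulum is held before it is moved; then stand the laser gently upright on its rubber foot on the low bench shelf, in the free space between the spray can and the radio charger. Leave the can, the radio and the scaffold couplers where they are.

Things in the scene. Friction and masses are not known exactly. Their poses are not given: they have to be found in the camera images.
- laser: Line laser level: grey housing, black rubber foot and brow, 0.5 kg, evenly spread. Origin at its middle; own +z from foot to top, -x its front (slanted window above, lock below). Housing 72 mm in x, 56 mm in y, flat sides, z -44 to 30 mm; narrower head above. At the start it lies on its back on the bench: -x up, origin 38 mm above the bench, top to the robot's left (63 to 146 degrees from ahead).
- laser_foot (a point): Centre of the underside of the laser's rubber foot, 60 mm below its origin (laser z = -60 mm). The foot is 76 mm in laser x, 60 mm in y and 16 mm high. Upright on a surface the laser's origin is 60 mm above it. The centre of mass is within 6 mm of the origin.
- laser_top (a point): Point on the laser's axis level with its top (laser z = 60 mm). The head (z 30 to 60 mm) is 44 mm wide in y; its back is at x = 38 mm, its front slants back from x = -36 mm at z = 30 to x = -22 mm at the rubber brow on top. A round glass window of radius 16 mm at x = 8 mm rises 12 mm above it.
- lock (a joint): Transport lock of the laser, a stiff sliding grip (about 1 N of friction, stays where it is left). 0 = end of travel towards the top (unlocked), 0.024 m = end stop towards the foot (locked); it starts at 0 to 0.006 m.
- lock_grip (a point): Centre of the lock's grip, a white ribbed block 24 mm wide (laser y), 14 mm long (along laser z), 14 mm proud of the housing front; it lies 7 mm under the grip's outer face, at laser x = -43 mm. With the laser on its back the housing front is 74 mm and the grip's outer face 88 mm above the bench. It is at laser z = 0 at joint 0, and at -24 mm when locked.
- shelf: Low bench shelf fixed to the bench on the robot's right, a plank board on two wooden cheeks, blue steel edging along the front. Board 180 mm deep (its x), 420 mm long (its y), top face 60 mm above the bench. Origin on the bench under the board's middle; +x points to its back: to the robot's right (65 to 107 degrees right of ahead). The front faces the middle of the bench.
- shelf_top (a point): Middle of the board's top face, 60 mm above the bench, axes as shelf. The space about it is free: the can and the radio stand near the board's two ends, about 150 to 170 mm from it.
- can: Spray can standing near one end of the shelf, radius 33 mm, 170 mm tall; origin at the centre of its underside. Leave alone.
- radio: Two-way radio in its charger standing near the other end of the shelf: charger 75 by 80 mm and 32 mm high, radio rising to 132 mm, aerial to 165 mm; origin at the centre of its underside. Leave alone.
- coupler_a: Scaffold swivel coupler, two steel rings side by side, about 140 by 100 mm and 46 mm high, lying on the bench at the far side, beyond the work; origin at the centre of its underside. Leave alone.
- coupler_b: A second such coupler, lying nearer the robot between the laser and the shelf; origin at the centre of its underside. Leave alone.
Things that resemble listed ones, but are neither listed nor needed, are in the scene too. What is shaped like the laser but blue or turquoise is not meant.

How it is judged:
By the outcome, as a careful person would: the job done as asked, in the order asked, and still so for the second after the job is handed in, with the robot touching nothing.
It also fails if it takes over 66 s, if anything falls off the work surface, if the arm or the gripper's body presses on something with over 40 N, if the wrist force passes 120 N, or if a joint passes its speed limit or range.

ROBOT

A 6-joint arm with a two-finger parallel gripper is mounted at the origin on the work surface. World frame = base frame: x ahead of the robot, y to its left, z up, the work surface at z = 0. Lengths are in m, angles in degrees, forces in N, time in s.
With the tool pointing down it reaches from about 0.375 to 0.9 m from the base axis. Payload 3.1 kg.
Tool frame: the origin (TCP) lies at the very end of the fingers, on their centre line; the grasp point (between the pads) lies 19 mm behind it (bot.tcp_to_grasp is the distance from the TCP to the grasp point, in m); z points along the fingers, y is the line along which they close (so a half turn about z gives the same grasp; the last joint's range is limited). The gripper opens to 87 mm and grips with 3 to 60 N. Pads are 19 mm wide; open, the fingers measure 117 mm over their backs; the gripper's body (75 mm by 190 mm) begins 51 mm behind the grasp point.
Start: joints at [-79.269, 30.224, 82.088, -0, 67.689, -10.227], TCP at [0.224, -0.584, 0.223] pointing down, gripper open.
Joint ranges: [-176.69, 176.69], [-43.24, 126.21], [12.49, 139.97], [-82, 262], [0, 151.66], [-163.58, 163.58]. Speed limits (degrees/s): [159.86, 159.86, 180, 180, 180, 180].

INTERFACE

Orientations are given as a 3x3 rotation matrix whose columns are the frame's x, y, z axes.
In Python, from rig import telemetry, capture, camera_info, job, bot gives the robot as it stands. The module is installed in compiled form; this text tells all that it offers.
- The arm moves only by the tool carry_out, never from a script. Its argument "deltas" is a list that holds one entry, the list of rows, each a list of 7 numbers: the shift along the tool's x, y, z scaled (see below), then the turn, a rotation vector about the tool's x, y, z scaled (see below), then the closure, from -1 (fully open) to 1 (shut). In form: [[[dx, dy, dz, ax, ay, az, claw], ...]]. A call has exactly 10 rows; each row is the pose to reach, as a shift and turn from the pose commanded when the call began, along the tool's axes at that moment, turning the shorter way round; what a row does not reach only later rows make up. The controller multiplies each number of a shift by 15 cm and each number of a turn by 360 degrees. A row lasts 1/12 s, in which the tool goes at most 41.7 mm and 7.16 degrees, less where a joint would pass 70% of its speed; a pose out of reach is approached as far as the arm can. A call with a number of a shift or a turn outside -1 to 1 is refused whole. A call with a gripper value outside its range is refused whole. The fingers move at their own pace and stop on an object; the grip force is fixed at half the most. Time passes only in rows, so rows that repeat a pose let the fingers close, or fill a call up. It gives the time, the measured TCP pose, the force, the opening and the grip force at its end, in the units of the state.
- telemetry.read_state(): the state, without advancing time (a new reading comes with each control period).
- capture(name): name is "scene" or "top"; returns the picture (420x560x3 uint8, red, green, blue); there is no depth.
- camera_info(name): a dict with "mtx" (3x3 intrinsics, pixels), "k1" (the pictures are not rectified: a ray, as slopes to the right and down, at radius r is drawn at 1 + k1 r^2 times it, then the intrinsics apply), "cam_to_world" (4x4, takes a point from camera to world coordinates). Camera axes: x right, y down, z forward; pixel columns grow to the right and rows downward; lengths in m; the calibration is good to about 2 mm. A picture is of the moment at which its call begins. camera_info takes no time and is no camera call.
- job.hand_in(): hands the job in; it is judged then, once.
The state is a dict: "time_s": time; "joint_positions": joint angles; "qvel": joint speeds; "tau": joint torques, N m; "position": TCP position; "tcp_rot": TCP orientation; "force": force on the tool from outside, world axes, zero at the start; "moment": the same for the moment, N m; "opening": opening from 0.0 (shut) to 1.0 (fully open); "grasp_force": force on a finger pad.
Only numpy, scipy, OpenCV 4.12 (cv2) and the standard library are available. Lean on these libraries where they do the work, as an engineer would, in place of code of your own. Each camera call takes 0.05 s, during which the arm holds its last target. There are 200 camera calls.

## Working session

There is one attempt and no reset: what is moved stays moved. The work goes in short steps, Python scripts to look and compute and a tool call to move; the robot and the scene stay as the last step left them, time stands still between calls to the robot, and variables do not carry over. Pictures are saved under pics/ and viewed, at most 10 in all, crops included, and the job is handed in when it is done.

Besides the shell and the picture viewer there is one more tool, called after "Request:" as name([rows], argument=value, ...), one row to a line, values as JSON. carry_out: Moves the arm, as the interface text tells. Its arguments: {"type":"object","properties":{"deltas":{"type":"array","items":{"type":"array","items":{"type":"array","items":{"type":"number"}}}}},"required":["deltas"]}

```bash
mkdir -p pics; cat > h.py <<'E'
import numpy as np, cv2
from rig import telemetry, capture, camera_info, job, bot
def snap(n,f,crop=None,s=1):
    im=capture(n); cv2.imwrite(f'raw_{n}.png',im[:,:,::-1])
    show(n,f,crop,s)
def show(n,f,crop=None,s=1):
    im=cv2.imread(f'raw_{n}.png')
    if crop: a,b,c,d=crop; im=im[b:d,a:c]
    cv2.imwrite(f'pics/{f}',cv2.resize(im,None,fx=s,fy=s,interpolation=cv2.INTER_CUBIC))
def ray(n,u,v):
    c=camera_info(n);K=np.array(c['mtx']);T=np.array(c['cam_to_world'])
    p=cv2.undistortPoints(np.array([[[u,v]]],float),K,np.array([c['k1'],0,0,0.]))if 0 else None
    d=np.linalg.solve(K,[u,v,1])[:2];x=d.copy()
    for _ in range(30): x=d/(1+c['k1']*(x@x))
    return T[:3,3],T[:3,:3]@np.r_[x,1]
def atz(n,u,v,z):
    o,d=ray(n,u,v); return o+d*(z-o[2])/d[2]
def proj(n,P):
    c=camera_info(n);K=np.array(c['mtx']);T=np.array(c['cam_to_world'])
    q=(np.asarray(P,float)-T[:3,3])@T[:3,:3]; x=q[...,:2]/q[...,2:]
    x=x*(1+c['k1']*(x**2).sum(-1,keepdims=True)); return x@K[:2,:2].T+K[:2,2]
E
python3 - <<'E'
from h import *
snap('scene','s1.png',None,1.4);snap('top','t1.png',None,1.4)
for n in('scene','top'): c=camera_info(n);print(n,np.round(c['cam_to_world'],3).tolist(),c['k1'],c['mtx'])
print(telemetry.read_state())
E
```

```text
scene [[-0.136, 0.837, -0.53, 1.201], [0.991, 0.115, -0.073, 0.085], [0.0, -0.535, -0.845, 1.027], [0.0, 0.0, 0.0, 1.0]] 0.01411953075082887 [[481.70865377   0.         280.77550358]
 [  0.         481.70865377 220.12330096]
 [  0.           0.           1.        ]]
top [[-0.013, -0.988, 0.152, 0.396], [-1.0, 0.012, -0.008, 0.01], [0.006, -0.152, -0.988, 1.22], [0.0, 0.0, 0.0, 1.0]] 0.032955514173986004 [[505.14835824   0.         277.83966865]
 [  0.         505.14835824 212.70699991]
 [  0.           0.           1.        ]]
{'time_s': 0.1, 'joint_positions': array([-7.92695995e+01,  3.02733422e+01,  8.21506062e+01, -5.47184395e-04,
        6.76879496e+01, -1.02270684e+01]), 'qvel': array([ 0.01243084, -0.17440881, -0.12541779,  0.02706439, -0.00388564,
        0.01686039]), 'tau': array([-2.73730338e-04, -4.40986919e+01, -1.77150428e+01,  6.35060831e-02,
        5.33646403e-02, -3.44850787e-05]), 'position': array([ 0.22344797, -0.58297803,  0.221664  ]), 'tcp_rot': array([[ 9.33844952e-01,  3.57677883e-01, -3.72303429e-04],
       [ 3.57677917e-01, -9.33843045e-01,  1.91719300e-03],
       [ 3.38064564e-04, -1.92352571e-03, -9.99998093e-01]]), 'force': array([-0.42643877,  0.61152127,  0.49735256]), 'moment': array([0.01350568, 0.02178759, 0.0068423 ]), 'grasp_force': 0.0, 'opening': 0.9998166714518266}
```

View pics/s1.png

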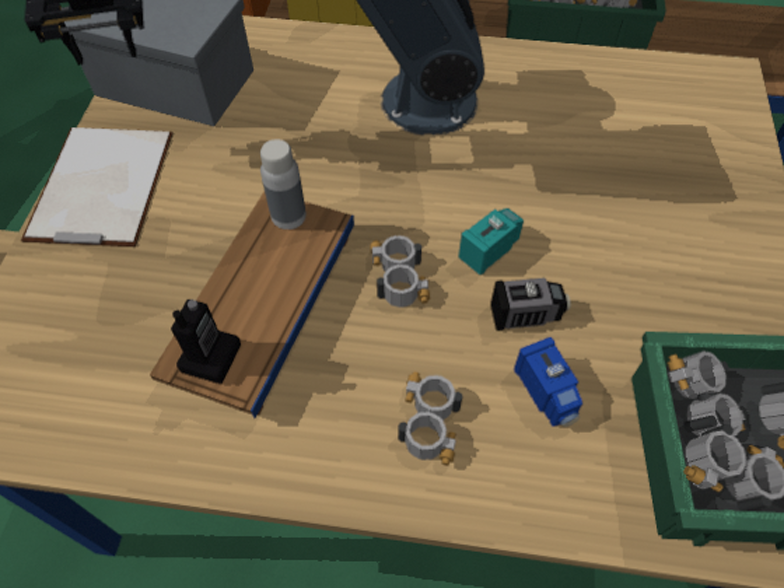

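View pics/t1.png

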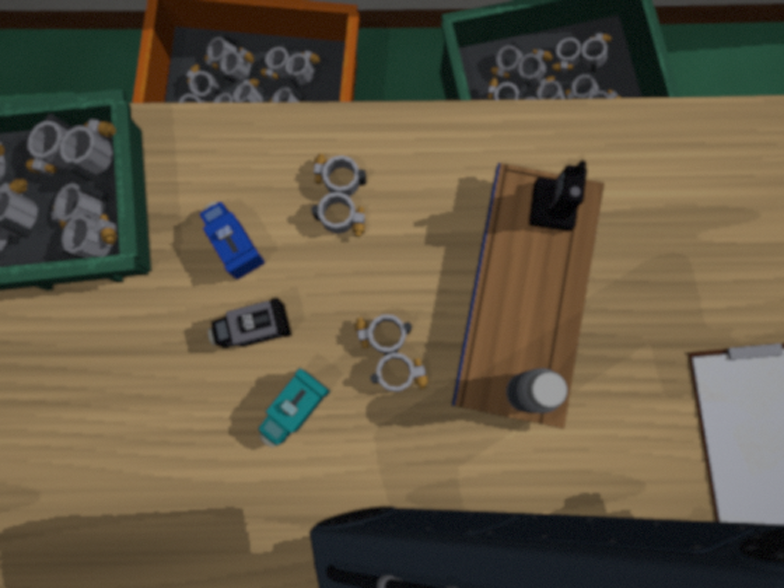

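Three shapes could be the laser (top picture, at 1.4x): blue at (230,240), turquoise at (294,405) and grey with a black foot at (250,322). By the description it is the grey one. Its foot points right, towards the shelf. The can is at (538,390), the radio at (555,203), and coupler_b at (392,352).

```bash
python3 - <<'E'
from h import *
a=cv2.imread('raw_top.png')[205:255,140:215];b=cv2.imread('raw_scene.png')[190:240,340:415]
cv2.imwrite('pics/c1.png',np.hstack([cv2.resize(x,(600*2//3,400*2//3*1),interpolation=cv2.INTER_CUBIC) if 0 else cv2.resize(x,(390,260),interpolation=cv2.INTER_CUBIC) for x in(a,b)]))
cv2.imwrite('pics/c1.png',np.vstack([cv2.resize(x,(450,300),interpolation=cv2.INTER_CUBIC) for x in(a,b)]))
E
```

```text
(no output)
```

View pics/c1.png

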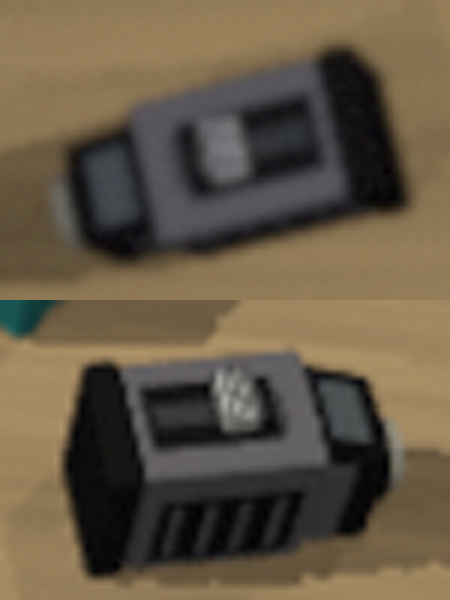

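The close crop shows the grey housing, black foot and white ribbed lock grip, so this is the laser. Next I fit its pose from the corners of its front face.

```bash
cat >> h.py <<'E'
from scipy.optimize import least_squares
def fit(loc,obs,x0):
    # loc: Nx2 local, obs: list of (cam,u,v), z: heights
    def r(p):
        c,s=np.cos(p[2]),np.sin(p[2]); 
        return np.concatenate([proj(n,[p[0]+c*a-s*b,p[1]+s*a+c*b,z])-[u,v] for (a,b,z),(n,u,v) in zip(loc,obs)])
    return least_squares(r,x0,loss='soft_l1')
E
python3 - <<'E'
from h import *
# laser: local a = along laser z (foot->top), b = perpendicular left (ccw)
T=[(131,105),(322,65),(350,195),(158,247)];S=[(298,352),(125,368),(148,478),(328,465)]
obs=[('top',140+x/6,205+y/6) for x,y in T]; 
# top view: image right=-y world, up=+x. top end at left(+y). upper corners = +x world = right of dir(+y) => b=-28
loc=[(.030,-.028,.074),(-.044,-.028,.074),(-.044,.028,.074),(.030,.028,.074)]
for a,b in (('top',0),('scene',1),('both',2)):
    o=[] ;l=[]
    if b!=1:o+=obs;l+=loc
    if b!=0:
        o+=[('scene',340+x/6,190+y/6) for x,y in S]; l+=[loc[3],loc[2],loc[1],loc[0]]
    f=fit(l,o,[.5,.2,1.7]);print(a,f.x[:2],np.degrees(f.x[2]),np.round(f.fun,1))
c,s=np.cos(f.x[2]),np.sin(f.x[2])
for n,u,v in(('top',140+222/6,205+148/6),('scene',340+238/6,190+400/6)):
    g=atz(n,u,v,.088);d=g[:2]-f.x[:2];print('grip',g,'along',d@[c,s],'lat',d@[-s,c])
# shelf: local a=+x(back), b=+y left
C=[(498,165),(603,183),(565,428),(455,404)]
P=[atz('top',x/1.4,y/1.4,.06) for x,y in C];print(np.round(P,3))
loc=[(-.09,.21,.06),(.09,.21,.06),(.09,-.21,.06),(-.09,-.21,.06)]
o=[('top',x/1.4,y/1.4)for x,y in C]+[('scene',x/1.4,y/1.4)for x,y in[(256,404),(152,376),(353,217)]]
f=fit(loc+[loc[0],loc[1],loc[3]],o,[.5,-.3,-1.6]);print('shelf',f.x[:2],np.degrees(f.x[2]),np.round(f.fun,1))
print('can',atz('scene',289/1.4,215/1.4,.06),atz('top',549/1.4,389/1.4,.23),'radio',atz('top',553/1.4,205/1.4,.092))
for n,u,v in(('top',388,333),('top',396,371),('top',342,174),('top',337,212)):print(atz(n,u/1.4,v/1.4,.046))
E
```

```text
top [0.532337   0.22988949] 102.53887323747347 [-0.2 -0.2 -0.2 -0.9  0.2  1.2  0.1  0. ]
scene [0.67352567 0.23708079] 105.77850618526453 [ 0.7 -2.5 -2.5 -1.2 -0.6  2.7  2.3  0.7]
both [0.53606175 0.2315196 ] 103.04104004248158 [ -1.   -1.6  -1.   -2.6  -0.4  -0.6  -0.4  -1.5  -0.1 -51.6  -1.6 -52.
  -1.2 -50.7  -0.1 -51. ]
grip [0.53415466 0.22734718 0.088     ] along -0.0036344768488395175 lat 0.002799399620667909
grip [0.676419   0.23299865 0.088     ] along -0.030230561328258552 lat -0.13707100473214398
[[ 0.801 -0.189  0.06 ]
 [ 0.767 -0.366  0.06 ]
 [ 0.359 -0.281  0.06 ]
 [ 0.399 -0.105  0.06 ]]
shelf [ 0.58119893 -0.23368261] -101.5287551781322 [-0.8 -1.5 -1.  -0.8 -0.4  0.5 -0.5  2.4 -1.8  2.8 -0.7 -1.8 -1.  -3.9]
can [ 0.41742375 -0.2174361   0.06      ] [ 0.41735711 -0.21898695  0.23      ] radio [ 0.72044372 -0.27175763  0.092     ]
[0.51708905 0.00213205 0.046     ]
[ 0.45390531 -0.01026034  0.046     ]
[0.79316275 0.07777127 0.046     ]
[0.72583869 0.08656636 0.046     ]
```

```bash
python3 - <<'E'
from h import *
T=[(131,105),(322,65),(350,195),(158,247)];S=[(298,352),(125,368),(148,478),(328,465)]
loc=[(.030,-.028,.074),(-.044,-.028,.074),(-.044,.028,.074),(.030,.028,.074)]
# scene: camera far side looking back; upper in image = nearer robot (-x) => b=+28
ot=[('top',140+x/6,205+y/6) for x,y in T]; os=[('scene',340+x/6,190+(y-300)/6) for x,y in S]; ls=[loc[3],loc[2],loc[1],loc[0]]
for l,o in((loc,ot),(ls,os),(loc+ls,ot+os)):
    f=fit(l,o,[.53,.23,1.8]);print(f.x[:2],np.degrees(f.x[2]),np.round(f.fun,1))
c,s=np.cos(f.x[2]),np.sin(f.x[2])
for n,u,v in(('top',140+222/6,205+148/6),('scene',340+238/6,190+98/6)):
    g=atz(n,u,v,.088);d=g[:2]-f.x[:2];print('grip',g,'along',d@[c,s],'lat',d@[-s,c])
E
```

```text
[0.532337   0.22988949] 102.53887337929011 [-0.2 -0.2 -0.2 -0.9  0.2  1.2  0.1  0. ]
[0.53952691 0.23326956] 103.44234078568302 [ 0.5 -0.4 -1.  -0.6 -0.4  0.7  0.7  0.2]
[0.53505658 0.23147731] 103.20113853077356 [-1.  -1.2 -1.  -2.2 -0.4 -0.2 -0.4 -1.  -0.1 -2.  -1.6 -2.3 -1.1 -1.1
 -0.  -1.4]
grip [0.53415466 0.22734718 0.088     ] along -0.0038150135602508057 lat 0.0018212804324557244
grip [0.54216432 0.22937059 0.088     ] along -0.0036742420546863083 lat -0.00643880705258064
```

```bash
cat >> h.py <<'E'
from scipy.spatial.transform import Rotation as Ro
def down(azx,tilt=0):
    a=np.radians(azx); R=np.array([[np.cos(a),np.sin(a),0],[np.sin(a),-np.cos(a),0],[0,0,-1.]])
    return R@Ro.from_rotvec([0,np.radians(tilt),0]).as_matrix()
def seq(tg,cur=None):
    s=telemetry.read_state()
    p,R=cur or (np.array(s['position']),np.array(s['tcp_rot']))
    for q,Q in tg:
        q=np.asarray(q,float); d=R.T@(q-p)/.15; w=Ro.from_matrix(R.T@Q).as_rotvec()/(2*np.pi)
        print(np.round(d,3).tolist(),np.round(w,4).tolist(),'rows',round(max(np.linalg.norm(d)*.15/.0417,np.linalg.norm(w)*360/7.16),1))
        p,R=q,Q
E
python3 - <<'E'
from h import *
s=telemetry.read_state();p0=s['position'];R0=s['tcp_rot']
T=np.array([.535,.232,.33]); A=p0+[0,0,.14]
pts=[(A,down(61))]+[(A+(T-A)*k/6,down(min(61+42*k/2,103))) for k in range(1,7)]
seq(pts)
E
```

```text
[0.0, -0.002, -0.933] [-0.0003, -0.0002, -0.1112] rows 5.6
[0.96, -0.136, 0.035] [0.0, 0.0, -0.0583] rows 3.5
[0.945, 0.217, 0.035] [0.0, 0.0, -0.0583] rows 3.5
[0.804, 0.541, 0.035] [0.0, 0.0, 0.0] rows 3.5
[0.804, 0.541, 0.035] [0.0, 0.0, 0.0] rows 3.5
[0.804, 0.541, 0.035] [0.0, 0.0, 0.0] rows 3.5
[0.804, 0.541, 0.035] [0.0, 0.0, 0.0] rows 3.5
```

Request:
carry_out([
  [[0,0,-0.15,0,0,-0.018,-1],[0,0,-0.35,0,0,-0.036,-1],[0,0,-0.55,0,0,-0.055,-1],[0,0,-0.75,0,0,-0.075,-1],[0,0,-0.88,0,0,-0.095,-1],[0,0,-0.933,0,0,-0.111,-1],[0,0,-0.933,0,0,-0.111,-1],[0,0,-0.933,0,0,-0.111,-1],[0,0,-0.933,0,0,-0.111,-1],[0,0,-0.933,0,0,-0.111,-1]],
])

```text
time_s: 0.93
position: [0.2234, -0.5828, 0.3607]
tcp_rot: [[0.487, 0.873, -0.001], [0.873, -0.487, 0.003], [0.003, -0.002, -1.0]]
force: [0.5, 0.3, -1.4]
opening: 0.998
grasp_force: 0.0
```

Request:
carry_out([
  [[0.12,-0.01,0,0,0,-0.006,-1],[0.24,-0.02,0,0,0,-0.012,-1],[0.36,-0.03,0,0,0,-0.018,-1],[0.48,-0.05,0,0,0,-0.024,-1],[0.6,-0.07,0,0,0,-0.03,-1],[0.7,-0.09,0,0,0,-0.036,-1],[0.8,-0.11,0,0,0,-0.042,-1],[0.88,-0.12,0,0,0,-0.048,-1],[0.93,-0.13,0,0,0,-0.054,-1],[0.96,-0.136,0.035,0,0,-0.0583,-1]],
])

```text
time_s: 1.77
position: [0.2763, -0.4472, 0.3577]
tcp_rot: [[0.138, 0.99, 0.001], [0.99, -0.138, -0.001], [-0.001, 0.001, -1.0]]
force: [-0.9, -0.1, -0.8]
opening: 1.002
grasp_force: 0.0
```

Request:
carry_out([
  [[0.1,0.02,0,0,0,-0.006,-1],[0.2,0.04,0,0,0,-0.012,-1],[0.3,0.07,0,0,0,-0.018,-1],[0.4,0.09,0,0,0,-0.024,-1],[0.5,0.11,0,0,0,-0.03,-1],[0.6,0.14,0,0,0,-0.036,-1],[0.7,0.16,0,0,0,-0.042,-1],[0.8,0.18,0,0,0,-0.048,-1],[0.9,0.2,0,0,0,-0.054,-1],[0.945,0.217,0.035,0,0,-0.0583,-1]],
])

```text
time_s: 2.6
position: [0.3287, -0.31, 0.3528]
tcp_rot: [[-0.228, 0.974, 0.001], [0.974, 0.228, -0.001], [-0.001, 0.001, -1.0]]
force: [-0.3, -1.1, -1.0]
opening: 1.0
grasp_force: 0.0
```

Request:
carry_out([
  [[0.1,0.067,0,0,0,0,-1],[0.2,0.134,0,0,0,0,-1],[0.3,0.2,0,0,0,0,-1],[0.4,0.27,0,0,0,0,-1],[0.5,0.34,0,0,0,0,-1],[0.6,0.4,0,0,0,0,-1],[0.7,0.47,0,0,0,0,-1],[0.8,0.54,0,0,0,0,-1],[0.9,0.6,0,0,0,0,-1],[1.0,0.67,0.035,0,0,0,-1]],
])

```text
time_s: 3.43
position: [0.393, -0.1427, 0.3472]
tcp_rot: [[-0.225, 0.974, 0.002], [0.974, 0.225, -0.002], [-0.002, 0.001, -1.0]]
force: [1.0, -0.4, 0.0]
opening: 1.0
grasp_force: 0.0
```

Request:
carry_out([
  [[0.1,0.067,0,0,0,0,-1],[0.2,0.134,0,0,0,0,-1],[0.3,0.2,0,0,0,0,-1],[0.4,0.27,0,0,0,0,-1],[0.5,0.34,0,0,0,0,-1],[0.6,0.4,0,0,0,0,-1],[0.7,0.47,0,0,0,0,-1],[0.8,0.54,0,0,0,0,-1],[0.9,0.6,0,0,0,0,-1],[1.0,0.67,0.035,0,0,0,-1]],
])

```text
time_s: 4.27
position: [0.4575, 0.0262, 0.342]
tcp_rot: [[-0.225, 0.974, 0.002], [0.974, 0.225, -0.001], [-0.001, 0.002, -1.0]]
force: [-0.0, 0.3, 0.3]
opening: 0.999
grasp_force: 0.0
```

```bash
python3 - <<'E'
from h import *
s=telemetry.read_state();print(s['time_s'],s['position'],s['joint_positions'])
seq([([.535,.232,.2],down(103)),([.535,.232,.12],down(103))])
E
```

```text
4.2667 [0.45752435 0.02624326 0.34198137] [-1.07213081e+01  9.06653450e+00  9.52492374e+01 -1.94984827e-02
  7.55578116e+01 -2.37052628e+01]
[1.222, 0.81, 0.947] [0.0003, 0.0002, -0.0] rows 6.3
[0.0, 0.0, 0.533] [0.0, 0.0, 0.0] rows 1.9
```

Request:
carry_out([
  [[0.1,0.066,0.03,0,0,0,-1],[0.2,0.13,0.06,0,0,0,-1],[0.3,0.2,0.09,0,0,0,-1],[0.4,0.26,0.12,0,0,0,-1],[0.5,0.33,0.15,0,0,0,-1],[0.6,0.4,0.18,0,0,0,-1],[0.7,0.46,0.21,0,0,0,-1],[0.8,0.53,0.24,0,0,0,-1],[0.9,0.6,0.27,0,0,0,-1],[1.0,0.66,0.3,0,0,0,-1]],
])

```text
time_s: 5.1
position: [0.5202, 0.1947, 0.2959]
tcp_rot: [[-0.225, 0.974, 0.0], [0.974, 0.225, -0.0], [-0.0, 0.0, -1.0]]
force: [-0.1, -0.1, -0.3]
opening: 0.998
grasp_force: 0.0
```

Request:
carry_out([
  [[0.04,0.03,0.1,0,0,0,-1],[0.08,0.06,0.25,0,0,0,-1],[0.12,0.09,0.4,0,0,0,-1],[0.16,0.12,0.55,0,0,0,-1],[0.18,0.14,0.7,0,0,0,-1],[0.2,0.15,0.8,0,0,0,-1],[0.2,0.15,0.88,0,0,0,-1],[0.2,0.15,0.9,0,0,0,-1],[0.2,0.15,0.9,0,0,0,-1],[0.2,0.15,0.9,0,0,0,-1]],
])

```text
time_s: 5.93
position: [0.5354, 0.228, 0.1618]
tcp_rot: [[-0.224, 0.975, 0.001], [0.975, 0.224, 0.0], [-0.0, 0.001, -1.0]]
force: [-0.9, 0.3, 0.4]
opening: 0.998
grasp_force: 0.0
```

```bash
python3 - <<'E'
from h import *
capture('scene')
snap('scene','s2.png',(310,150,450,255),5.6)
s=telemetry.read_state();print(s['time_s'],s['position'],s['joint_positions'],proj('scene',s['position']))
seq([([.536,.228,.078],down(103))])
E
```

```text
6.0333 [0.53592552 0.22790762 0.16253418] [ 1.20519670e+01  3.12132501e+01  9.17998538e+01 -3.66741561e-03
  5.68574035e+01 -8.54498199e-01] [384.90417196 185.21314611]
[0.001, -0.001, 0.564] [0.0004, 0.0, -0.0003] rows 2.0
```

View pics/s2.png

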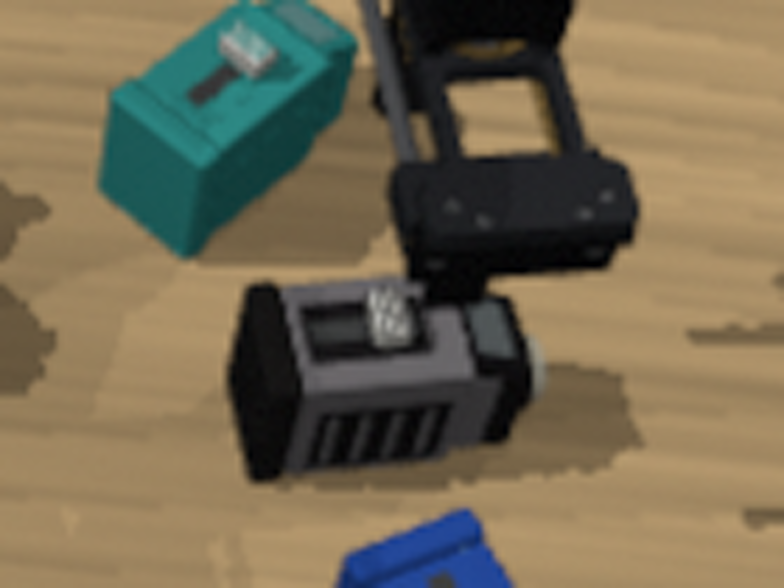

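The scene crop shows the open gripper above the laser: far fingertip near crop (450,295), lock grip at (388,317). I compare projected fingertips with that to correct the camera bias.

```bash
python3 - <<'E'
from h import *
s=telemetry.read_state();p=s['position'];R=s['tcp_rot']
for dx in(-.0095,.0095):
  for dy in(.0435,.0585): print(dx,dy,np.round((proj('scene',p+R@[dx,dy,0])-[310,150])*5.6))
# bias-corrected half-pixel grip estimate in the scene: crop (388,317)
for n,u,v in(('scene',310+388.5/5.6-.5,150+317.5/5.6-.5),('top',140+222.5/6-.5,205+148.5/6-.5)): print(n,atz(n,u,v,.088))
E
```

```text
-0.0095 0.0435 [418. 289.]
-0.0095 0.0585 [426. 321.]
0.0095 0.0435 [466. 285.]
0.0095 0.0585 [475. 317.]
scene [0.5420269  0.22751995 0.088     ]
top [0.5351103  0.22829709 0.088     ]
```

Request:
carry_out([
  [[0,0,0.08,0,0,0,-1],[0,0,0.16,0,0,0,-1],[0,0,0.24,0,0,0,-1],[0,0,0.32,0,0,0,-1],[0,0,0.4,0,0,0,-1],[0,0,0.46,0,0,0,-1],[0,0,0.51,0,0,0,-1],[0,0,0.54,0,0,0,-1],[0,0,0.56,0,0,0,-1],[0,0,0.563,0,0,0,-1]],
])

```text
time_s: 6.87
position: [0.5352, 0.2277, 0.0769]
tcp_rot: [[-0.223, 0.975, -0.0], [0.975, 0.223, -0.0], [-0.0, -0.0, -1.0]]
force: [0.2, 0.2, -0.2]
opening: 1.002
grasp_force: 0.0
```

Request:
carry_out([
  [[0,0,0,0,0,0,-0.6],[0,0,0,0,0,0,-0.2],[0,0,0,0,0,0,0.0],[0,0,0,0,0,0,0.2],[0,0,0,0,0,0,0.4],[0,0,0,0,0,0,0.6],[0,0,0,0,0,0,0.8],[0,0,0,0,0,0,1],[0,0,0,0,0,0,1],[0,0,0,0,0,0,1]],
])

```text
time_s: 7.7
position: [0.5352, 0.2278, 0.077]
tcp_rot: [[-0.223, 0.975, -0.0], [0.975, 0.223, 0.0], [0.0, -0.0, -1.0]]
force: [-0.2, 1.2, -0.3]
opening: 0.325
grasp_force: 0.0
```

Request:
carry_out([
  [[0,0,0,0,0,0,1],[0,0,0,0,0,0,1],[0,0,0,0,0,0,1],[0,0,0,0,0,0,1],[0,0,0,0,0,0,1],[0,0,0,0,0,0,1],[0,0,0,0,0,0,1],[0,0,0,0,0,0,1],[0,0,0,0,0,0,1],[0,0,0,0,0,0,1]],
])

```text
time_s: 8.53
position: [0.5358, 0.2279, 0.0773]
tcp_rot: [[-0.223, 0.975, 0.001], [0.975, 0.223, 0.0], [0.0, 0.001, -1.0]]
force: [3.2, 0.8, 0.4]
opening: 0.271
grasp_force: 30.0
```

The grip is held: opening 23.6 mm against a 24 mm block, with 30 N on the pads. Now I slide it towards the foot.

Request:
carry_out([
  [[-0.012,0,0,0,0,0,1],[-0.026,0,0,0,0,0,1],[-0.04,0,0,0,0,0,1],[-0.054,0,0,0,0,0,1],[-0.068,0,0,0,0,0,1],[-0.082,0,0,0,0,0,1],[-0.096,0,0,0,0,0,1],[-0.108,0,0,0,0,0,1],[-0.12,0,0,0,0,0,1],[-0.12,0,0,0,0,0,1]],
])

```text
time_s: 9.37
position: [0.5399, 0.2098, 0.0773]
tcp_rot: [[-0.223, 0.975, 0.001], [0.975, 0.223, -0.0], [-0.0, 0.001, -1.0]]
force: [3.9, -0.3, 3.5]
opening: 0.274
grasp_force: 30.0
```

Request:
carry_out([
  [[-0.006,0,0,0,0,0,1],[-0.012,0,0,0,0,0,1],[-0.018,0,0,0,0,0,1],[-0.024,0,0,0,0,0,1],[-0.03,0,0,0,0,0,1],[-0.036,0,0,0,0,0,1],[-0.042,0,0,0,0,0,1],[-0.048,0,0,0,0,0,1],[-0.054,0,0,0,0,0,1],[-0.06,0,0,0,0,0,1]],
])

```text
time_s: 10.2
position: [0.5396, 0.203, 0.0773]
tcp_rot: [[-0.222, 0.975, -0.003], [0.975, 0.222, 0.002], [0.003, -0.002, -1.0]]
force: [3.7, -0.7, -3.3]
opening: 0.273
grasp_force: 30.0
```

```bash
python3 - <<'E'
from h import *
a=capture('scene')[190:240,340:415,::-1];b=capture('top')[205:255,140:215,::-1]
cv2.imwrite('pics/c2.png',np.vstack([cv2.resize(x,(450,300),interpolation=cv2.INTER_CUBIC) for x in(b,a)]))
E
```

```text
(no output)
```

View pics/c2.png

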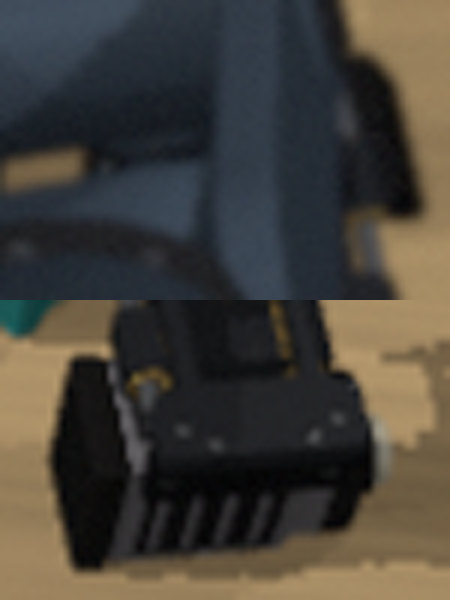

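Request:
carry_out([
  [[0,0,0,0,0,0,-1],[0,0,0,0,0,0,-1],[0,0,0,0,0,0,-1],[0,0,0,0,0,0,-1],[0,0,0,0,0,0,-1],[0,0,-0.05,0,0,0,-1],[0,0,-0.12,0,0,0,-1],[0,0,-0.2,0,0,0,-1],[0,0,-0.3,0,0,0,-1],[0,0,-0.4,0,0,0,-1]],
])

```text
time_s: 11.13
position: [0.5412, 0.2014, 0.1385]
tcp_rot: [[-0.223, 0.975, 0.0], [0.975, 0.223, -0.0], [-0.0, 0.0, -1.0]]
force: [0.3, -0.2, 0.1]
opening: 0.938
grasp_force: 0.0
```

Request:
carry_out([
  [[0.05,0,-0.1,0,-0.01,0,-1],[0.1,0,-0.2,0,-0.02,0,-1],[0.15,0,-0.3,0,-0.03,0,-1],[0.25,0,-0.4,0,-0.04,0,-1],[0.35,0,-0.5,0,-0.05,0,-1],[0.45,0,-0.55,0,-0.06,0,-1],[0.55,0,-0.6,0,-0.07,0,-1],[0.65,0,-0.6,0,-0.08,0,-1],[0.7,0,-0.6,0,-0.09,0,-1],[0.7,0,-0.6,0,-0.1,0,-1]],
])

```text
time_s: 11.97
position: [0.5175, 0.306, 0.2288]
tcp_rot: [[-0.18, 0.974, 0.135], [0.788, 0.225, -0.573], [-0.589, 0.003, -0.808]]
force: [0.7, -0.5, -0.1]
opening: 0.997
grasp_force: 0.0
```

```bash
python3 - <<'E'
from h import *
a=capture('scene')[180:255,310:422,::-1]
cv2.imwrite('pics/c3.png',cv2.resize(a,None,fx=7,fy=7,interpolation=cv2.INTER_CUBIC))
s=telemetry.read_state();print(s['time_s'],s['position'].tolist(),s['joint_positions'].tolist(),np.round(s['tcp_rot'],3).tolist())
E
```

```text
12.0167 [0.5165143084143916, 0.3064612547956949, 0.22665405097500385] [35.95477851107617, 37.66943190362917, 76.87227606904351, -33.26114428252411, 82.75577729879174, 32.3299972463743] [[-0.183, 0.974, 0.133], [0.786, 0.226, -0.575], [-0.591, -0.0, -0.807]]
```

View pics/c3.png

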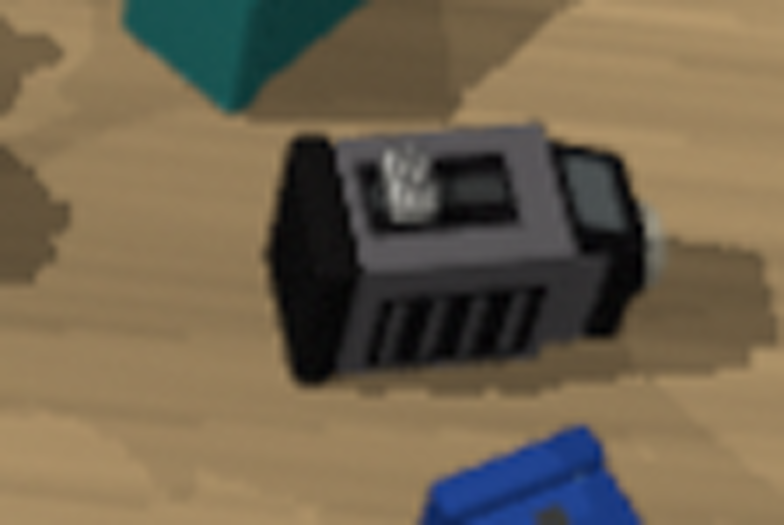

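```bash
python3 - <<'E'
from h import *
S=[(543,125),(337,142),(360,270),(572,248)]
loc=[(.030,-.028,.074),(-.044,-.028,.074),(-.044,.028,.074),(.030,.028,.074)]
ls=[loc[3],loc[2],loc[1],loc[0]]
cv=lambda x,y:('scene',310+(x+.5)/7-.5,180+(y+.5)/7-.5)
f=fit(ls,[cv(*q) for q in S],[.53,.23,1.8]);print(f.x[:2],np.degrees(f.x[2]),np.round(f.fun,1))
c,s=np.cos(f.x[2]),np.sin(f.x[2])
for q in [(410,182),(408,176)]:
    g=atz(*cv(*q),.088);d=g[:2]-f.x[:2];print('grip along',d@[c,s],'lat',d@[-s,c])
E
cat > kin.py <<'E'
import numpy as np
from scipy.spatial.transform import Rotation as Ro
from scipy.optimize import least_squares
rz=lambda a:Ro.from_euler('z',a,degrees=True).as_matrix()
ry=lambda a:Ro.from_euler('y',a,degrees=True).as_matrix()
def fk(q,k):
    a1,d1,a2,a3,off,e,D=k
    R=rz(q[0]); p=R@[a1,off,d1]
    R=R@ry(q[1]); p=p+R@[0,0,a2]
    R=R@ry(q[2]); p=p+R@[e,0,a3]
    R=R@rz(q[3])@ry(q[4]); p=p+R@[0,0,D]
    return p,R@rz(q[5])@rz(90)
data=[([-79.2696,30.2733,82.1506,0,67.688,-10.227],[.22345,-.58298,.22166]),
([-10.7213,9.0665,95.2492,-.0195,75.5578,-23.7053],[.45752,.02624,.34198]),
([12.052,31.2133,91.7999,-.0037,56.8574,-.8545],[.53593,.22791,.16253]),
([35.9548,37.6694,76.8723,-33.2611,82.7558,32.33],[.51651,.30646,.22665])]
E
python3 - <<'E'
from kin import *
f=least_squares(lambda k:np.concatenate([fk(q,k)[0]-p for q,p in data]+[.001*(k-np.array([0,.3,.4,.4,.1,0,.25]))]),[0,.3,.4,.4,.1,0,.25])
print(np.round(f.x,4),np.round(f.fun*1000,1))
print(np.round(fk(data[3][0],f.x)[1],3).tolist())
print(np.round(fk(data[0][0],f.x)[1],3).tolist())
E
```

```text
[0.53587721 0.22571251] 102.78318556519852 [ 0.1 -0.6 -0.8 -0.9 -0.1  0.4  0.8  1.2]
grip along -0.024361570514653458 lat -0.00246462391640696
grip along -0.024585284709679668 lat -1.241048714509713e-06
[-0.      0.2742  0.588   0.3917  0.111   0.1141  0.3055] [-0.   0.   0.   0.   0.  -0.   0.  -0.  -0.   0.   0.   0.  -0.  -0.
  0.2 -0.   0.   0.1  0.1]
[[-0.183, 0.974, 0.133], [0.786, 0.226, -0.575], [-0.591, -0.0, -0.807]]
[[0.934, 0.358, -0.0], [0.358, -0.934, 0.002], [0.0, -0.002, -1.0]]
```

The lock reads 24.4 mm towards the foot, which is locked. The kinematic fit is exact to 0.2 mm, so I now use it to choose grasp tilt and placing heading.

```bash
cat >> kin.py <<'E'
K=[0,.2742,.588,.3917,.111,.1141,.3055]
LO=np.array([-176.69,-43.24,12.49,-82,0,-163.58]);HI=np.array([176.69,126.21,139.97,262,151.66,163.58])
def ik(p,R,seeds):
    best=None
    for s in seeds:
        f=least_squares(lambda q:np.r_[(fk(q,K)[0]-p)*10,(fk(q,K)[1]-R).ravel()],np.clip(s,LO+.01,HI-.01),bounds=(LO,HI),x_scale=30,max_nfev=200)
        if best is None or f.cost<best.cost: best=f
        if best.cost<1e-7: break
    return best.x,best.cost
def Rlie(yaw): # laser axes lying: z az yaw, x down
    z=np.array([np.cos(np.radians(yaw)),np.sin(np.radians(yaw)),0]);x=np.array([0,0,-1.]);return np.c_[x,np.cross(z,x),z]
def Rup(h): # upright, back (+x) facing az h
    return rz(h)
def tool(Rl,o,t,g): # tool z = x cos t - z sin t (t>0) ; tool x so that lying tool x ~ +z ; g grasp (x,z) in laser
    c,s=np.cos(np.radians(t)),np.sin(np.radians(t))
    tz=np.array([c,0,-s]);tx=np.array([s,0,c]);L=np.c_[tx,np.cross(tz,tx),tz]
    return np.asarray(o)+Rl@(np.array([g[0],0,g[1]])+.019*tz), Rl@L
E
python3 - <<'E'
from kin import *
rng=np.random.default_rng(0)
base=[[12,31,92,0,57,0],[36,38,77,-33,83,32],[-30,40,90,60,60,0],[-20,50,80,150,60,0],[0,40,90,-60,60,100]]+[rng.uniform(LO,HI) for _ in range(5)]
for t in(25,35,45):
    g=(-.010,.006)
    q,c=ik(*tool(Rlie(103),[.535,.225,.038],t,g),base);print('lie',t,np.round(q,0),'%.0e'%c)
    for h in range(-180,180,20):
        q,c=ik(*tool(Rup(h),[.581,-.234,.122],t,g),base)
        if c<1e-6: print('  up',h,np.round(q,0))
E
```

```text
lie 25 [ 24.  47.  91. -32.  52.  34.] 8e-28
  up -180 [ -23.   68.   42.  -27.  130. -118.]
  up -160 [ -17.   65.   50.  -38.  118. -128.]
  up -140 [ -12.   61.   62.  -48.  104. -133.]
  up -120 [  -9.   57.   75.  -58.   88. -134.]
  up -100 [  -7.   53.   89.  -72.   72. -130.]
  up -60 [ -14.   49.  116.  232.   56. -102.]
  up -40 [-26.  51. 126. 194.  62. -91.]
  up -20 [-42.  52. 129. 159.  66. -90.]
  up 0 [-53.  50. 125. 124.  62. -85.]
  up 20 [-59.  49. 114.  93.  63. -72.]
  up 40 [-59.  51. 101.  70.  72. -60.]
  up 60 [-56.  54.  87.  55.  86. -55.]
  up 80 [-52.  58.  72.  43. 101. -55.]
  up 100 [-46.  62.  59.  34. 115. -59.]
  up 120 [-41.  66.  48.  22. 127. -68.]
  up 140 [-35.  69.  41.   7. 135. -83.]
  up 160 [ -28.   70.   38.  -11.  136. -102.]
lie 35 [ 28.  50.  89. -40.  59.  42.] 9e-20
  up -180 [ -23.   63.   47.  -22.  120. -115.]
  up -160 [ -18.   61.   55.  -33.  110. -126.]
  up -140 [ -14.   57.   65.  -42.   96. -134.]
  up -120 [ -11.   53.   77.  -52.   81. -137.]
  up -100 [ -10.   49.   90.  -65.   65. -137.]
  up -60 [ -17.   44.  115.  239
[... 595 characters left out ...]
100. -126.]
  up -140 [ -16.   53.   69.  -36.   88. -135.]
  up -120 [ -13.   49.   79.  -45.   74. -142.]
  up -100 [ -13.   45.   91.  -56.   58. -145.]
  up -80 [ -14.   42.  102.  -74.   42. -144.]
  up -60 [ -19.   39.  111.  255.   28. -132.]
  up -40 [ -28.   38.  118.  202.   23. -102.]
  up -20 [-38.  38. 121. 149.  26. -74.]
  up 0 [-47.  38. 117. 106.  33. -56.]
  up 20 [-52.  40. 110.  76.  44. -46.]
  up 40 [-53.  42. 100.  57.  58. -43.]
  up 60 [-51.  46.  88.  44.  72. -45.]
  up 80 [-48.  49.  77.  34.  86. -51.]
  up 100 [-44.  53.  67.  25.  98. -59.]
  up 120 [-39.  56.  59.  15. 108. -70.]
  up 140 [-34.  59.  53.   4. 113. -84.]
  up 160 [-29.  59.  51.  -7. 114. -99.]
```

```bash
python3 - <<'E'
from h import *
from kin import *
O=np.array([.535,.225,.038]);n=np.array([np.cos(np.radians(103)),np.sin(np.radians(103))]);m=np.array([n[1],-n[0]])
for nm,pts in(('turq',[(300,370),(328,387),(275,443),(260,425)]),('blue',[(203,210),(220,203),(263,263),(235,277)])):
    for x,y in pts:
        P=atz('top',x/1.4,y/1.4,.07);d=P[:2]-O[:2];print(nm,P[:2].round(3),'along',(d@n).round(3),'lat(az13)',(d@m).round(3))
g=(-.008,.005);pg,Rg=tool(Rlie(103),O,35,g)
print(pg,pg-Rg[:,2]*.12,np.degrees(np.arctan2(Rg[1,1],Rg[0,1])))
seq([(pg-Rg[:,2]*.11,Rg),(pg,Rg)])
E
```

```text
turq [0.456 0.145] along -0.06 lat(az13) -0.095
turq [0.429 0.1  ] along -0.098 lat(az13) -0.132
turq [0.341 0.184] along 0.004 lat(az13) -0.198
turq [0.37  0.208] along 0.021 lat(az13) -0.165
blue [0.725 0.308] along 0.039 lat(az13) 0.204
blue [0.737 0.28 ] along 0.009 lat(az13) 0.209
blue [0.633 0.207] along -0.039 lat(az13) 0.092
blue [0.61  0.253] along 0.01 lat(az13) 0.08
[0.53632675 0.21925321 0.03043611] [0.52084356 0.2863183  0.12873436] 13.000000000000002
[0.276, -0.002, 0.675] [0.0001, 0.0033, 0.0002] rows 2.6
[-0.0, -0.0, 0.733] [0.0, 0.0, 0.0] rows 2.6
```

Request:
carry_out([
  [[0.03,0,0.07,0,0.0005,0,-1],[0.06,0,0.15,0,0.001,0,-1],[0.1,0,0.24,0,0.0015,0,-1],[0.14,0,0.33,0,0.002,0,-1],[0.18,0,0.43,0,0.0025,0,-1],[0.22,0,0.53,0,0.003,0,-1],[0.25,0,0.6,0,0.0033,0,-1],[0.27,-0.002,0.65,0,0.0033,0,-1],[0.276,-0.002,0.675,0,0.0033,0,-1],[0.276,-0.002,0.675,0,0.0033,0,-1]],
])

```text
time_s: 12.85
position: [0.5232, 0.2775, 0.1203]
tcp_rot: [[-0.183, 0.975, 0.126], [0.8, 0.222, -0.557], [-0.571, -0.001, -0.821]]
force: [0.2, -0.2, -1.1]
opening: 1.0
grasp_force: 0.0
```

```bash
python3 - <<'E'
from h import *
from kin import *
pg,Rg=tool(Rlie(103),np.array([.535,.225,.038]),35,(-.008,.005))
seq([(pg-Rg[:,2]*.055,Rg),(pg,Rg)]);print(telemetry.read_state()['force'])
E
```

```text
[0.017, -0.001, 0.353] [-0.0004, -0.0005, -0.0003] rows 1.3
[0.0, 0.0, 0.367] [0.0, 0.0, 0.0] rows 1.3
[ 0.22758703 -0.21106489 -1.1199176 ]
```

Request:
carry_out([
  [[0,0,0.08,0,0,0,-1],[0.01,0,0.16,0,0,0,-1],[0.01,0,0.25,0,0,0,-1],[0.015,0,0.34,0,0,0,-1],[0.015,0,0.43,0,0,0,-1],[0.015,0,0.52,0,0,0,-1],[0.015,0,0.6,0,0,0,-1],[0.015,0,0.66,0,0,0,-1],[0.015,0,0.7,0,0,0,-1],[0.015,0,0.72,0,0,0,-1]],
])

```text
time_s: 13.68
position: [0.5364, 0.2193, 0.03]
tcp_rot: [[-0.183, 0.975, 0.126], [0.8, 0.223, -0.557], [-0.571, -0.001, -0.821]]
force: [-0.7, 0.3, 0.2]
opening: 1.0
grasp_force: 0.0
```

Request:
carry_out([
  [[0,0,0,0,0,0,1],[0,0,0,0,0,0,1],[0,0,0,0,0,0,1],[0,0,0,0,0,0,1],[0,0,0,0,0,0,1],[0,0,0,0,0,0,1],[0,0,0,0,0,0,1],[0,0,0,0,0,0,1],[0,0,0,0,0,0,1],[0,0,0,0,0,0,1]],
])

```text
time_s: 14.52
position: [0.5358, 0.22, 0.0313]
tcp_rot: [[-0.183, 0.975, 0.126], [0.8, 0.223, -0.557], [-0.571, -0.001, -0.821]]
force: [-4.3, 1.5, 6.5]
opening: 0.639
grasp_force: 29.9
```

```bash
cat > path.py <<'E'
from h import *
from kin import *
s=telemetry.read_state();p=s['position'];R=s['tcp_rot']
yaw=np.degrees(np.arctan2(R[1,1],R[0,1]))+90
Rl=Rlie(yaw); Rel=Rl.T@R
o=np.array([.535,.225,.038]); r=Rl.T@(p-o); print('yaw',yaw,'tcp in laser',r.round(4),Ro.from_matrix(Rel).as_rotvec(degrees=True).round(1)); 
r[1]=0
np.savez('rel.npz',Rel=Rel,r=r)
def T(Rl,o): return np.asarray(o)+Rl@r, Rl@Rel
q0,c0=ik(p+[0,0,.15],R,[s['joint_positions']])
q1,c1=ik(*T(Rup(-101.5),[.581,-.234,.25]),[[-10,45,85,-60,70,-137]])
print(c0,c1,q0.round(1),q1.round(1))
cor=np.array([[x,y,z] for x in(-.05,.038) for y in(-.03,.03) for z in(-.06,.072)])
tg=[(p+[0,0,.15],R)];n=6
for k in range(0,n+1):
    P,Q=fk(q0+(q1-q0)*k/n,K); L=Q@Rel.T; oo=P-L@r
    print(k,'origin',oo.round(3),'minz',(oo+cor@L.T)[:,2].min().round(3),'wrist',(P-Q[:,2]*.3055).round(2))
    if k: tg.append((P,Q))
seq(tg)
E
python3 path.py
```

```text
yaw 102.8607813487638 tcp in laser [ 0.0067  0.0003 -0.005 ] [-1.595e+02 -1.000e-01 -8.330e+01]
1.4652700736886743e-25 1.4730313641214133e-20 [ 28.   37.3  85.8 -35.6  71.2  31.3] [  -9.7   38.1   86.7  -59.5   72.2 -149.5]
0 origin [0.535 0.225 0.188] minz 0.15 wrist [0.5  0.39 0.43]
1 origin [0.566 0.152 0.196] minz 0.151 wrist [0.54 0.33 0.43]
2 origin [0.587 0.076 0.206] minz 0.149 wrist [0.57 0.27 0.43]
3 origin [ 0.6   -0.002  0.216] minz 0.148 wrist [0.6  0.21 0.43]
4 origin [ 0.603 -0.08   0.227] minz 0.153 wrist [0.61 0.14 0.42]
5 origin [ 0.596 -0.158  0.238] minz 0.167 wrist [0.63 0.07 0.42]
6 origin [ 0.581 -0.234  0.25 ] minz 0.19 wrist [0.63 0.01 0.42]
[-0.571, -0.001, -0.821] [0.0, 0.0, 0.0] rows 3.6
[-0.462, 0.091, 0.251] [0.0083, -0.0076, -0.0736] rows 3.7
[-0.423, -0.17, 0.275] [0.0116, -0.0019, -0.0743] rows 3.8
[-0.251, -0.361, 0.297] [0.0113, 0.0049, -0.075] rows 3.8
[-0.011, -0.423, 0.319] [0.0071, 0.0106, -0.0757] rows 3.9
[0.215, -0.344, 0.338] [0.0004, 0.0131, -0.0765] rows 3.9
[0.354, -0.158, 0.357] [-0.0069, 0.0117, -0.0773] rows 3.9
```

Request:
carry_out([
  [[-0.02,0,-0.03,0,0,0,1],[-0.05,0,-0.07,0,0,0,1],[-0.1,0,-0.144,0,0,0,1],[-0.17,0,-0.245,0,0,0,1],[-0.25,0,-0.36,0,0,0,1],[-0.33,0,-0.475,0,0,0,1],[-0.41,0,-0.59,0,0,0,1],[-0.48,0,-0.69,0,0,0,1],[-0.54,0,-0.776,0,0,0,1],[-0.571,-0.001,-0.821,0,0,0,1]],
])

```text
time_s: 15.35
position: [0.5375, 0.2203, 0.1836]
tcp_rot: [[-0.181, 0.975, 0.13], [0.801, 0.223, -0.555], [-0.57, 0.004, -0.822]]
force: [0.9, 0.7, -4.3]
opening: 0.641
grasp_force: 29.9
```

```bash
python3 - <<'E'
from h import *
s=telemetry.read_state();print(s['opening'],s['force'],s['moment'])
snap('top','t2.png',(110,170,270,290),5)
E
```

```text
0.6412485464103523 [ 0.87770908  0.72980132 -4.34125913] [ 0.83750685  0.03096471 -0.0022786 ]
```

Request:
carry_out([
  [[-0.023,0.004,0.012,0.0004,-0.0004,-0.0037,1],[-0.07,0.013,0.037,0.0012,-0.0011,-0.011,1],[-0.125,0.025,0.068,0.0022,-0.002,-0.02,1],[-0.18,0.036,0.098,0.0032,-0.003,-0.029,1],[-0.24,0.047,0.13,0.0043,-0.004,-0.038,1],[-0.3,0.059,0.163,0.0054,-0.005,-0.048,1],[-0.36,0.071,0.195,0.0065,-0.006,-0.057,1],[-0.41,0.08,0.22,0.0074,-0.007,-0.065,1],[-0.445,0.088,0.24,0.008,-0.0074,-0.071,1],[-0.462,0.091,0.251,0.0083,-0.0076,-0.0736,1]],
])

```text
time_s: 16.23
position: [0.567, 0.1458, 0.1884]
tcp_rot: [[-0.597, 0.797, 0.097], [0.596, 0.521, -0.611], [-0.537, -0.306, -0.786]]
force: [-0.2, -0.8, -5.2]
opening: 0.643
grasp_force: 29.9
```

Request:
carry_out([
  [[-0.04,-0.017,0.027,0.0012,-0.0002,-0.0074,1],[-0.085,-0.034,0.055,0.0023,-0.0004,-0.0149,1],[-0.127,-0.051,0.082,0.0035,-0.0006,-0.0223,1],[-0.169,-0.068,0.11,0.0046,-0.0008,-0.0297,1],[-0.211,-0.085,0.137,0.0058,-0.001,-0.037,1],[-0.254,-0.102,0.165,0.007,-0.0011,-0.0446,1],[-0.296,-0.119,0.192,0.0081,-0.0013,-0.052,1],[-0.338,-0.136,0.22,0.0093,-0.0015,-0.0594,1],[-0.38,-0.153,0.247,0.0104,-0.0017,-0.0669,1],[-0.423,-0.17,0.275,0.0116,-0.0019,-0.0743,1]],
])

```text
time_s: 17.07
position: [0.5884, 0.0702, 0.1981]
tcp_rot: [[-0.892, 0.447, 0.061], [0.3, 0.688, -0.66], [-0.337, -0.571, -0.749]]
force: [0.1, 0.2, -4.6]
opening: 0.644
grasp_force: 29.9
```

Request:
carry_out([
  [[-0.025,-0.036,0.03,0.0011,0.0005,-0.0075,1],[-0.05,-0.072,0.059,0.0023,0.001,-0.015,1],[-0.075,-0.108,0.089,0.0034,0.0015,-0.0225,1],[-0.1,-0.144,0.119,0.0045,0.002,-0.03,1],[-0.126,-0.18,0.149,0.0057,0.0025,-0.0375,1],[-0.151,-0.217,0.178,0.0068,0.0029,-0.045,1],[-0.176,-0.253,0.208,0.0079,0.0034,-0.0525,1],[-0.2,-0.289,0.238,0.009,0.0039,-0.06,1],[-0.226,-0.325,0.267,0.0102,0.0044,-0.0675,1],[-0.251,-0.361,0.297,0.0113,0.0049,-0.075,1]],
])

```text
time_s: 17.9
position: [0.6003, -0.0077, 0.2083]
tcp_rot: [[-1.0, -0.004, 0.015], [-0.013, 0.708, -0.706], [-0.007, -0.706, -0.708]]
force: [0.5, 0.3, -4.1]
opening: 0.644
grasp_force: 29.9
```

Request:
carry_out([
  [[-0.001,-0.042,0.032,0.0007,0.0011,-0.0076,1],[-0.002,-0.085,0.064,0.0014,0.0021,-0.0151,1],[-0.003,-0.127,0.096,0.0021,0.0032,-0.0227,1],[-0.004,-0.169,0.128,0.0028,0.0042,-0.0303,1],[-0.005,-0.212,0.16,0.0036,0.0053,-0.0379,1],[-0.007,-0.254,0.191,0.0043,0.0064,-0.0454,1],[-0.008,-0.296,0.223,0.005,0.0074,-0.053,1],[-0.009,-0.338,0.255,0.0057,0.0085,-0.0606,1],[-0.01,-0.381,0.287,0.0064,0.0095,-0.0681,1],[-0.011,-0.423,0.319,0.0071,0.0106,-0.0757,1]],
])

```text
time_s: 18.73
position: [0.6028, -0.0863, 0.2193]
tcp_rot: [[-0.886, -0.462, -0.039], [-0.282, 0.604, -0.746], [0.368, -0.65, -0.665]]
force: [0.3, 0.1, -4.4]
opening: 0.641
grasp_force: 29.9
```

Request:
carry_out([
  [[0.022,-0.034,0.034,0,0.0013,-0.0077,1],[0.043,-0.069,0.068,0,0.0026,-0.0153,1],[0.065,-0.103,0.101,0,0.0039,-0.023,1],[0.086,-0.138,0.135,0,0.0052,-0.0306,1],[0.108,-0.172,0.169,0,0.0066,-0.0383,1],[0.129,-0.206,0.203,0,0.0079,-0.0459,1],[0.151,-0.241,0.237,0,0.0092,-0.0536,1],[0.172,-0.275,0.27,0,0.0105,-0.0612,1],[0.194,-0.31,0.304,0,0.0118,-0.0689,1],[0.215,-0.344,0.338,0.0004,0.0131,-0.0765,1]],
])

```text
time_s: 19.57
position: [0.5961, -0.1644, 0.231]
tcp_rot: [[-0.566, -0.818, -0.098], [-0.469, 0.418, -0.778], [0.678, -0.395, -0.62]]
force: [-0.0, 0.0, -4.8]
opening: 0.649
grasp_force: 29.9
```

```bash
cat > upl.py <<'E'
from h import *
from kin import *
d=np.load('rel.npz');Rel,r=d['Rel'],d['r']
def T(h,o): Q=Rup(h); return np.asarray(o)+Q@r,Q@Rel
E
python3 - <<'E'
from upl import *
s=telemetry.read_state();print(s['time_s'],s['position'],s['opening'],s['force'],s['joint_positions'].round(1))
seq([T(-101.5,[.581,-.234,.25]),T(-101.5,[.581,-.234,.14])])
E
```

```text
19.5667 [ 0.59609475 -0.16436251  0.23095663] 0.6490960399337111 [-0.03673626  0.0272145  -4.75158474] [  -3.5   38.1   86.5  -55.4   71.9 -119.5]
[0.364, -0.16, 0.348] [-0.0067, 0.012, -0.0769] rows 3.9
[-0.602, -0.0, 0.419] [0.0, 0.0, 0.0] rows 2.6
```

View pics/t2.png

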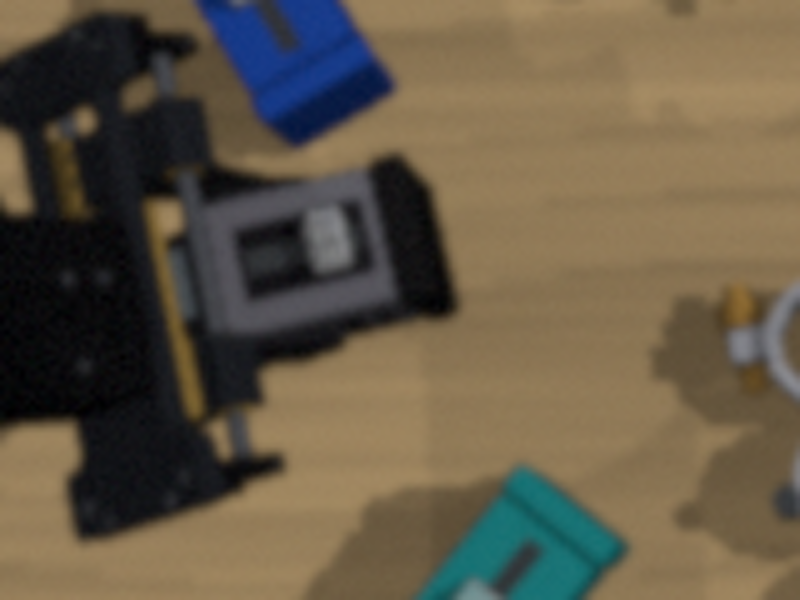

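The laser is held by its sides with the lock at the foot end (crop (328,238)). I carry on to above the shelf.

Request:
carry_out([
  [[0.036,-0.016,0.035,-0.0007,0.0012,-0.0077,1],[0.073,-0.032,0.07,-0.0013,0.0024,-0.0154,1],[0.109,-0.048,0.104,-0.002,0.0036,-0.023,1],[0.146,-0.064,0.139,-0.0027,0.0048,-0.0308,1],[0.182,-0.08,0.174,-0.0034,0.006,-0.0385,1],[0.22,-0.096,0.21,-0.004,0.0072,-0.046,1],[0.27,-0.118,0.258,-0.005,0.0089,-0.057,1],[0.32,-0.14,0.306,-0.006,0.0106,-0.0677,1],[0.35,-0.154,0.336,-0.0065,0.0116,-0.074,1],[0.364,-0.16,0.348,-0.0067,0.012,-0.0769,1]],
])

```text
time_s: 20.4
position: [0.5793, -0.241, 0.245]
tcp_rot: [[-0.114, -0.98, -0.164], [-0.56, 0.2, -0.804], [0.821, -0.0, -0.571]]
force: [0.2, 0.3, -4.0]
opening: 0.643
grasp_force: 29.9
```

```bash
python3 - <<'E'
from upl import *
capture('top');snap('scene','s3.png',(100,70,300,220),4)
s=telemetry.read_state();print(s['time_s'],s['position'],s['opening'],s['force'])
seq([T(-101.5,[.581,-.234,.14]),T(-101.5,[.581,-.234,.12])])
E
```

```text
20.5 [ 0.57948312 -0.24066202  0.24534096] 0.6426860124708185 [-0.14134322 -0.96584918 -4.88225863]
[-0.604, 0.001, 0.42] [0.0001, -0.0, -0.0005] rows 2.6
[-0.109, -0.0, 0.076] [0.0, 0.0, 0.0] rows 0.5
```

View pics/s3.png

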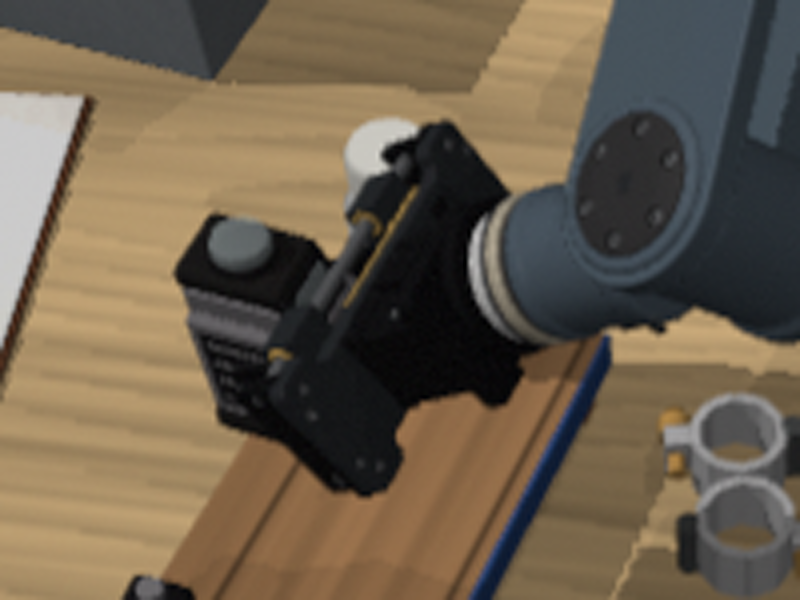

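The laser hangs upright over the shelf between can and radio. I lower it, slowly at the end.

Request:
carry_out([
  [[-0.03,0,0.021,0,0,0,1],[-0.09,0,0.063,0,0,0,1],[-0.17,0,0.118,0,0,0,1],[-0.25,0,0.174,0,0,0,1],[-0.33,0,0.23,0,0,0,1],[-0.41,0,0.285,0,0,0,1],[-0.49,0,0.34,0,0,0,1],[-0.55,0,0.382,0,0,0,1],[-0.59,0.001,0.41,0,0,-0.0004,1],[-0.604,0.001,0.42,0,0,-0.0005,1]],
])

```text
time_s: 21.33
position: [0.5796, -0.2404, 0.1339]
tcp_rot: [[-0.111, -0.98, -0.163], [-0.56, 0.197, -0.805], [0.821, 0.002, -0.571]]
force: [0.1, 0.2, -5.0]
opening: 0.641
grasp_force: 29.9
```

Request:
carry_out([
  [[-0.005,0,0.004,0,0,0,1],[-0.012,0,0.008,0,0,0,1],[-0.02,0,0.014,0,0,0,1],[-0.028,0,0.02,0,0,0,1],[-0.036,0,0.025,0,0,0,1],[-0.044,0,0.031,0,0,0,1],[-0.052,0,0.036,0,0,0,1],[-0.06,0,0.042,0,0,0,1],[-0.068,0,0.047,0,0,0,1],[-0.076,0,0.053,0,0,0,1]],
])

```text
time_s: 22.17
position: [0.5801, -0.2407, 0.1218]
tcp_rot: [[-0.113, -0.98, -0.162], [-0.559, 0.197, -0.805], [0.821, -0.0, -0.57]]
force: [0.5, -0.8, -5.1]
opening: 0.639
grasp_force: 29.9
```

Request:
carry_out([
  [[-0.002,0,0.0015,0,0,0,1],[-0.004,0,0.003,0,0,0,1],[-0.007,0,0.005,0,0,0,1],[-0.01,0,0.007,0,0,0,1],[-0.013,0,0.009,0,0,0,1],[-0.016,0,0.011,0,0,0,1],[-0.019,0,0.013,0,0,0,1],[-0.022,0,0.015,0,0,0,1],[-0.022,0,0.015,0,0,0,1],[-0.022,0,0.015,0,0,0,1]],
])

```text
time_s: 23.0
position: [0.5801, -0.2407, 0.1179]
tcp_rot: [[-0.113, -0.98, -0.162], [-0.559, 0.197, -0.805], [0.821, -0.0, -0.57]]
force: [-0.4, -0.3, -3.8]
opening: 0.642
grasp_force: 29.9
```

Request:
carry_out([
  [[-0.001,0,0.001,0,0,0,1],[-0.002,0,0.0015,0,0,0,1],[-0.003,0,0.002,0,0,0,1],[-0.004,0,0.003,0,0,0,1],[-0.005,0,0.0035,0,0,0,1],[-0.006,0,0.004,0,0,0,1],[-0.007,0,0.005,0,0,0,1],[-0.008,0,0.0056,0,0,0,1],[-0.008,0,0.0056,0,0,0,1],[-0.008,0,0.0056,0,0,0,1]],
])

```text
time_s: 23.83
position: [0.5801, -0.2407, 0.1165]
tcp_rot: [[-0.113, -0.98, -0.162], [-0.559, 0.197, -0.805], [0.821, -0.0, -0.57]]
force: [0.2, -0.1, -5.3]
opening: 0.637
grasp_force: 29.9
```

1 mm steps until the force changes.

Request:
carry_out([
  [[-0.001,0,0.0005,0,0,0,1],[-0.002,0,0.0012,0,0,0,1],[-0.003,0,0.002,0,0,0,1],[-0.004,0,0.0028,0,0,0,1],[-0.005,0,0.0035,0,0,0,1],[-0.0055,0,0.0038,0,0,0,1],[-0.0055,0,0.0038,0,0,0,1],[-0.0055,0,0.0038,0,0,0,1],[-0.0055,0,0.0038,0,0,0,1],[-0.0055,0,0.0038,0,0,0,1]],
])

```text
time_s: 24.67
position: [0.5801, -0.2407, 0.1155]
tcp_rot: [[-0.113, -0.98, -0.162], [-0.559, 0.197, -0.805], [0.821, -0.0, -0.57]]
force: [0.5, 0.7, -5.3]
opening: 0.644
grasp_force: 29.9
```

Request:
carry_out([
  [[-0.001,0,0.0005,0,0,0,1],[-0.002,0,0.0012,0,0,0,1],[-0.003,0,0.002,0,0,0,1],[-0.004,0,0.0028,0,0,0,1],[-0.005,0,0.0035,0,0,0,1],[-0.0055,0,0.0038,0,0,0,1],[-0.0055,0,0.0038,0,0,0,1],[-0.0055,0,0.0038,0,0,0,1],[-0.0055,0,0.0038,0,0,0,1],[-0.0055,0,0.0038,0,0,0,1]],
])

```text
time_s: 25.5
position: [0.5801, -0.2407, 0.1146]
tcp_rot: [[-0.113, -0.98, -0.162], [-0.559, 0.197, -0.805], [0.822, -0.0, -0.57]]
force: [-0.5, 0.7, -3.0]
opening: 0.642
grasp_force: 29.9
```

Request:
carry_out([
  [[-0.001,0,0.0005,0,0,0,1],[-0.002,0,0.0012,0,0,0,1],[-0.003,0,0.002,0,0,0,1],[-0.004,0,0.0028,0,0,0,1],[-0.005,0,0.0035,0,0,0,1],[-0.0055,0,0.0038,0,0,0,1],[-0.0055,0,0.0038,0,0,0,1],[-0.0055,0,0.0038,0,0,0,1],[-0.0055,0,0.0038,0,0,0,1],[-0.0055,0,0.0038,0,0,0,1]],
])

```text
time_s: 26.33
position: [0.58, -0.2407, 0.1146]
tcp_rot: [[-0.113, -0.98, -0.162], [-0.558, 0.198, -0.806], [0.822, -0.001, -0.569]]
force: [-2.1, 5.1, 5.3]
opening: 0.642
grasp_force: 29.9
```

Contact, at an origin height of 0.12 m as expected. I release and back off along the tool axis.

Request:
carry_out([
  [[0,0,0,0,0,0,0.2],[0,0,0,0,0,0,-0.1],[0,0,0,0,0,0,-0.3],[0,0,0,0,0,0,-0.5],[0,0,0,0,0,0,-0.7],[0,0,0,0,0,0,-1],[0,0,0,0,0,0,-1],[0,0,0,0,0,0,-1],[0,0,0,0,0,0,-1],[0,0,0,0,0,0,-1]],
])

```text
time_s: 27.17
position: [0.5802, -0.2408, 0.1134]
tcp_rot: [[-0.113, -0.98, -0.162], [-0.559, 0.197, -0.805], [0.821, -0.0, -0.57]]
force: [-0.5, 0.6, 0.7]
opening: 0.991
grasp_force: 0.0
```

Request:
carry_out([
  [[0,0,-0.03,0,0,0,-1],[0,0,-0.08,0,0,0,-1],[0,0,-0.15,0,0,0,-1],[0,0,-0.25,0,0,0,-1],[0,0,-0.35,0,0,0,-1],[0,0,-0.47,0,0,0,-1],[0,0,-0.6,0,0,0,-1],[0,0,-0.75,0,0,0,-1],[0,0,-0.88,0,0,0,-1],[0,0,-1,0,0,0,-1]],
])

```text
time_s: 28.0
position: [0.605, -0.1173, 0.201]
tcp_rot: [[-0.113, -0.981, -0.16], [-0.56, 0.196, -0.805], [0.821, -0.002, -0.571]]
force: [1.0, 0.5, -0.1]
opening: 1.002
grasp_force: 0.0
```

Request:
carry_out([
  [[0,0,-0.06,0,0,0,-1],[0,0,-0.12,0,0,0,-1],[0,0,-0.18,0,0,0,-1],[0,0,-0.24,0,0,0,-1],[0,0,-0.3,0,0,0,-1],[0,0,-0.35,0,0,0,-1],[0,0,-0.38,0,0,0,-1],[0,0,-0.4,0,0,0,-1],[0,0,-0.4,0,0,0,-1],[0,0,-0.4,0,0,0,-1]],
])

```text
time_s: 28.83
position: [0.614, -0.0717, 0.2331]
tcp_rot: [[-0.112, -0.98, -0.162], [-0.559, 0.198, -0.805], [0.821, 0.0, -0.57]]
force: [-0.7, -0.0, 0.2]
opening: 0.999
grasp_force: 0.0
```

```bash
python3 - <<'E'
from h import *
capture('scene');snap('scene','s4.png',None,1.4)
print(telemetry.read_state()['force'])
E
```

```text
[ 0.90454508 -0.1127196  -0.237347  ]
```

View pics/s4.png

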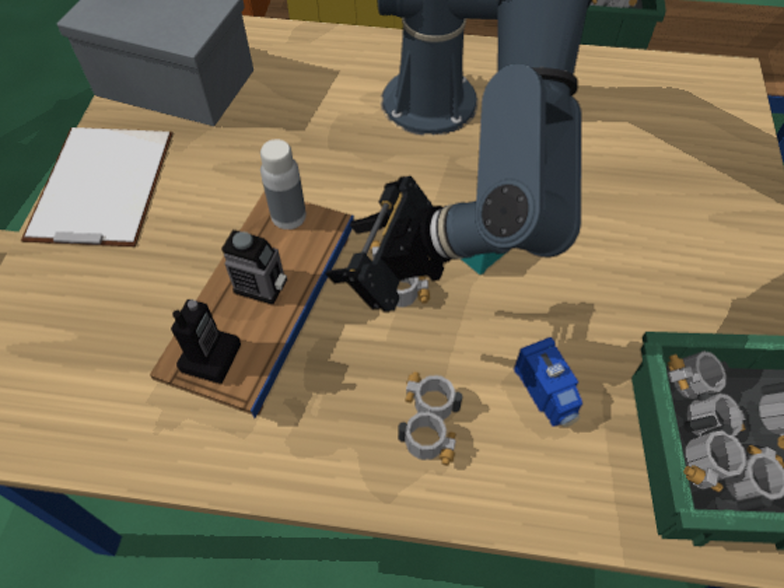

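The laser stands upright on the shelf at (253,267) between can and radio, with the lock low at (281,283). The can, radio and couplers are unmoved, and the arm is clear.

```bash
python3 -c "
from rig import job
print(job.hand_in())"
```

```text
the job is handed in; nothing more can be done
None
```

The job is handed in: I slid the lock fully to the foot end while the laser lay on its back, then stood the laser upright on the shelf between the can and the radio; the last picture shows the can, radio and couplers where they were.

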